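Cover the topping tins in the flatbread bakery

ROBOT

A 6-joint arm with a two-finger parallel gripper is mounted at the origin on the work surface. World frame = base frame: x ahead of the robot, y to its left, z up, the work surface at z = 0. Lengths are in m, angles in degrees, forces in N, time in s.
With the tool pointing down it reaches from about 0.3 to 0.75 m from the base axis. Payload 8.5 kg.
Tool frame: the origin (TCP) lies midway between the tips of the shut fingers; the grasp point (between the pads) lies behind it (grasp_offset is the z of the grasp point in the tool frame, in m); z points along the fingers, y is the direction in which the jaws open and shut (so a half turn about z gives the same grasp; the last joint's range is limited). The gripper opens to 85 mm and grips with 20 to 120 N. Pads are 22 mm wide; open, the fingers measure 114 mm over their backs; the gripper's body (76 mm by 85 mm) begins 54 mm behind the grasp point. The pads swing forward as they close: fully open they stand 13 mm farther back than shut.
Start: joints at [60.716, 21.807, 74.336, -0, 83.858, -12.336], TCP at [0.16, 0.526, 0.231] pointing down, gripper open.
Joint ranges: [-178.18, 178.18], [-50.72, 133.34], [12.68, 142.11], [-81.47, 261.47], [9.98, 163.14], [-165.26, 165.26]. Speed limits (degrees/s): [136.94, 136.94, 180, 180, 180, 180].

INTERFACE

Orientations are given as a 3x3 rotation matrix whose columns are the frame's x, y, z axes.
In Python, from rig import * gives the robot as it stands.
- The arm moves only by the shell command python3 -m pendant 'ROWS' [FORCE]. ROWS is JSON, one flat list of numbers, 7 for each row, row after row: the finger opening in mm, from 0 to 85.4, then the shift along the tool's x, y, z in units of 50 mm (1.0 is 50 mm), then the turn, a rotation vector about the tool's x, y, z in units of 8 degrees (1.0 is 8 degrees). In form: [hand, dx, dy, dz, wx, wy, wz, hand, dx, dy, dz, wx, wy, wz, ...]. A call has 1 to 12 rows; each row shifts and turns the commanded pose from where the row before left it, along the tool's axes as they then stand; what a row does not reach is not made up. A row lasts 1/10 s, in which the tool goes at most 50 mm and 8.59 degrees, less where a joint would pass 70% of its speed; a pose out of reach is approached as far as the arm can. A call is refused whole if a number of a shift passes 1 or a number of a turn 1, either way. A call with a gripper value outside its range is refused whole. The fingers move at their own pace and stop on an object; FORCE is the grip in N (left out, the last holds). Time passes only in rows, so rows that do not move let the fingers close. It gives the time, the measured TCP pose, the force and the opening at its end, in the units of the state.
- observe(): the state, without advancing time (a new reading comes with each control period).
- get_image(name): name is "side" or "top" or "wrist"; returns a dict with "frame" (420x560x3 uint8, red, green, blue), "depth" (420x560 float32, m along the optical axis (not along the pixel's ray), 0 where there is no reading), "K" (3x3 intrinsics, pixels), "rvec" (rotation vector, rad) and "tvec" (3), from world to camera coordinates, as OpenCV has them. Camera axes: x right, y down, z forward; pixel columns grow to the right and rows downward; lengths in m; the calibration is good to about 2 mm. A picture is of the moment at which its call begins.
- close_job(): hands the job in, once; it reports no verdict.
The state is a dict: "time_s": time; "q": joint angles; "qvel": joint speeds; "joint_efforts": joint torques, N m; "position": TCP position; "tool_rot": TCP orientation; "ft_force": force on the tool from outside, world axes, zero at the start; "wrist_torque": the same for the moment, N m; "grip_width": finger opening in m.
Only numpy, scipy, OpenCV 4.12 (cv2) and the standard library are available. Lean on these libraries where they do the work, as an engineer would, in place of code of your own. Each camera call takes 0.05 s, during which the arm holds its last target.

TASK

Before the dusty sweep-up, cover the four empty topping tins on the bakery bench: put each steel lid on the tin of its own size, fully down and level with its disc resting on the rim, so that all four tins are closed. Leave the tins standing where they are, and do not push or knock over the tea glass and the wooden bread stamp that stand among them.

Things in the scene. Friction and masses are not known exactly. Their poses are not given: they have to be found in the camera images.
- lid_smallest_center (a point): Lid of the smallest tin: round plain steel disc 66 mm across and 4 mm thick, with an upright round dark wooden knob 22 mm across and 30 mm tall on its middle, and under it a tapered plug 10 mm deep, 45 mm across at the top and 36 mm at the bottom. 44 mm tall in all, lies plug down on the table. This point is on its axis half-way up, 22 mm above its underside: the disc's top is 8 mm below it, the knob's top 22 mm above it. z up along the axis. About 70 g.
- tin_smallest: The smallest of four open round tins of bare metal, empty: 60 mm across outside, 52 mm inside (wall 4 mm), 55 mm tall, standing loose, about 350 g. Origin at the centre of its underside, z up. With its lid fully on, the lid's disc rests on the rim and the lid's centre point is 67 mm above this origin.
- lid_small_center (a point): Lid of the second smallest tin: round plain steel disc 84 mm across and 4 mm thick, with an upright round dark wooden knob 22 mm across and 30 mm tall on its middle, and under it a tapered plug 10 mm deep, 63 mm across at the top and 54 mm at the bottom. 44 mm tall in all, lies plug down on the table. This point is on its axis half-way up, 22 mm above its underside: the disc's top is 8 mm below it, the knob's top 22 mm above it. z up along the axis. About 100 g.
- tin_small: The second smallest of four open round tins of bare metal, empty: 78 mm across outside, 70 mm inside (wall 4 mm), 60 mm tall, standing loose, about 500 g. Origin at the centre of its underside, z up. With its lid fully on, the lid's disc rests on the rim and the lid's centre point is 72 mm above this origin.
- lid_large_center (a point): Lid of the second largest tin: round plain steel disc 102 mm across and 4 mm thick, with an upright round dark wooden knob 22 mm across and 30 mm tall on its middle, and under it a tapered plug 10 mm deep, 81 mm across at the top and 72 mm at the bottom. 44 mm tall in all, lies plug down on the table. This point is on its axis half-way up, 22 mm above its underside: the disc's top is 8 mm below it, the knob's top 22 mm above it. z up along the axis. About 140 g.
- tin_large: The second largest of four open round tins of bare metal, empty: 96 mm across outside, 88 mm inside (wall 4 mm), 65 mm tall, standing loose, about 650 g. Origin at the centre of its underside, z up. With its lid fully on, the lid's disc rests on the rim and the lid's centre point is 77 mm above this origin.
- lid_largest_center (a point): Lid of the largest tin: round plain steel disc 120 mm across and 4 mm thick, with an upright round dark wooden knob 22 mm across and 30 mm tall on its middle, and under it a tapered plug 10 mm deep, 99 mm across at the top and 90 mm at the bottom. 44 mm tall in all, lies plug down on the table. This point is on its axis half-way up, 22 mm above its underside: the disc's top is 8 mm below it, the knob's top 22 mm above it. z up along the axis. About 190 g.
- tin_largest: The largest of four open round tins of bare metal, empty: 114 mm across outside, 106 mm inside (wall 4 mm), 70 mm tall, standing loose, about 850 g. Origin at the centre of its underside, z up. With its lid fully on, the lid's disc rests on the rim and the lid's centre point is 82 mm above this origin.
- glass: Tea glass of green glass, 60 mm across, 85 mm tall, standing among the tins. Not part of the job. Origin at the centre of its underside.
- stamp: Wooden bread stamp, a round foot 62 mm across with a turned handle, 72 mm tall, standing among the tins. Not a lid, not part of the job. Origin at the centre of its underside.
There are look-alikes about, which are no part of the job. Leave any turquoise or yellow look-alike of the part that bears lid_large_center alone.

How it is judged:
By the outcome, as a careful person would: the job done as asked, in the order asked, and still so for the second after the job is handed in, with the robot touching nothing.
It also fails if it takes over 109 s, if anything falls off the work surface, if the arm or the gripper's body presses on something with over 40 N, if the wrist force passes 120 N, or if a joint passes its speed limit or range.

## Working session

There is one attempt and no reset: what is moved stays moved. The work goes in short steps, Python scripts to look and compute and a shell command to move; the robot and the scene stay as the last step left them, time stands still between calls to the robot, and variables do not carry over. Pictures are saved under pics/ and viewed, and the job is handed in when it is done.

```bash
ls; mkdir -p pics
python3 - <<'E'
from rig import *
import cv2,numpy as np
s=observe(); print({k:np.round(v,3).tolist() for k,v in s.items()})
for n in ("top","side","wrist"):
    d=get_image(n); cv2.imwrite(f"pics/{n}0.png",d["frame"][:,:,::-1]); np.savez(f"pics/{n}0.npz",**d)
    R=cv2.Rodrigues(d["rvec"])[0]; print(n,d["K"].round(1).tolist(),(-R.T@d["tvec"].ravel()).round(3),R[2].round(3))
E
```

```text
pics
{'time_s': 0.0, 'q': [60.717, 21.843, 74.385, 0.0, 83.86, -12.337], 'qvel': [0.029, 0.042, 0.053, 0.051, 0.057, 0.021], 'joint_efforts': [-0.001, -44.846, -23.128, -0.0, 0.005, -0.0], 'position': [0.16, 0.526, 0.231], 'tool_rot': [[-0.957, 0.291, -0.001], [0.291, 0.957, -0.001], [0.0, -0.001, -1.0]], 'ft_force': [0.179, 0.541, -0.826], 'wrist_torque': [0.013, 0.067, -0.005], 'grip_width': 0.085}
top [[439.4, 0.0, 281.0], [0.0, 439.4, 204.3], [0.0, 0.0, 1.0]] [0.252 0.004 1.263] [ 0.175 -0.008 -0.985]
side [[507.4, 0.0, 280.7], [0.0, 507.4, 212.8], [0.0, 0.0, 1.0]] [-0.161 -0.545  0.859] [ 0.535  0.477 -0.697]
wrist [[297.7, 0.0, 280.4], [0.0, 297.7, 210.8], [0.0, 0.0, 1.0]] [0.085 0.55  0.373] [ 0.295 -0.092 -0.951]
```

View pics/top0.png

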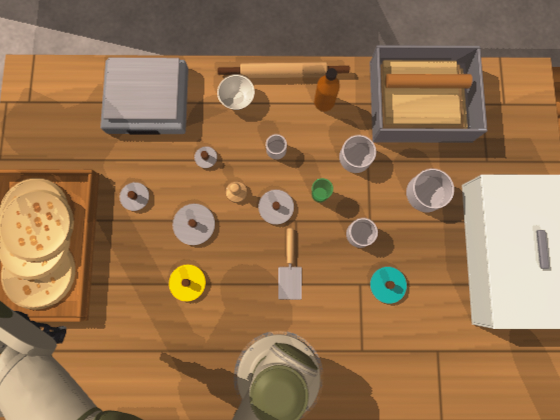

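View pics/side0.png

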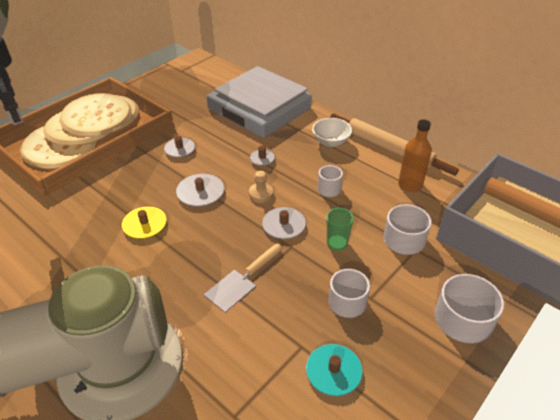

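View pics/wrist0.png

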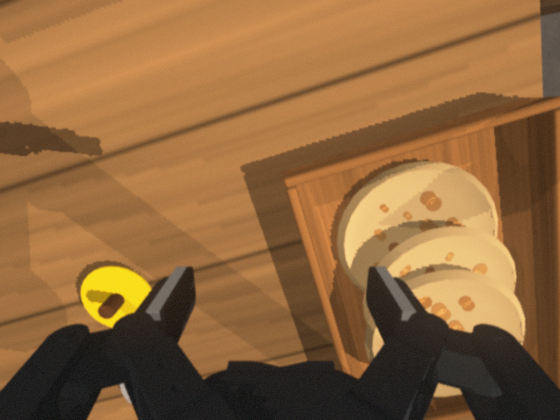

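The top view shows four steel lids at (205,157), (134,196), (276,207) and (193,224), and tins at (276,147), (362,233), (358,154) and (430,190). The glass is at (321,190) and the stamp at (236,191). The yellow (187,283) and turquoise (389,286) lids are decoys. Next I'll measure from two views.

```bash
cat > h.py <<'E'
from rig import *
import cv2,numpy as np
from scipy.optimize import least_squares
def cloud(d):
    D=np.asarray(d["depth"],float); v,u=np.mgrid[:D.shape[0],:D.shape[1]]
    K=d["K"];R=cv2.Rodrigues(np.asarray(d["rvec"]))[0];t=np.asarray(d["tvec"]).ravel()
    P=np.stack([(u-K[0,2])/K[0,0]*D,(v-K[1,2])/K[1,1]*D,D],-1)
    W=(P-t)@R; W[D<=0]=np.nan; return W
def proj(d,p):
    return cv2.projectPoints(np.array(p,float).reshape(-1,3),np.asarray(d["rvec"]),np.asarray(d["tvec"]),d["K"],None)[0].reshape(-1,2)
def circ(P):
    f=lambda q: np.hypot(P[:,0]-q[0],P[:,1]-q[1])-q[2]
    m=P.mean(0); r=least_squares(f,[m[0],m[1],.04],loss='soft_l1',f_scale=.001); return r.x,np.std(f(r.x))
E
python3 - <<'E'
import rig; print([x for x in dir(rig) if not x.startswith('__')]); 
try: print(rig.grasp_offset)
except Exception as e: print(e)
from h import *
T=dict(np.load("pics/top0.npz"));S=dict(np.load("pics/side0.npz"))
W=cloud(T);WS=cloud(S)
for nm,(u,v) in dict(Lsst=(205,157),Ls=(134,196),Ll=(276,207),Lst=(193,224),Tsst=(276,147),Ts=(362,233),Tl=(358,154),Tst=(430,190),glass=(321,190),stamp=(236,191),yel=(187,283),tur=(389,286)).items():
    c=W[v-3:v+4,u-3:u+4].reshape(-1,3); c=np.nanmedian(c,0)
    for k,C in (("top",W),("side",WS)):
        q=C.reshape(-1,3); q=q[np.hypot(q[:,0]-c[0],q[:,1]-c[1])<.075]
        if nm[0] in "Lyt":
            q0=q[(q[:,2]>.009)&(q[:,2]<.02)&(np.hypot(q[:,0]-c[0],q[:,1]-c[1])<.07)]
            (x,y),r=cv2.minEnclosingCircle(q0[:,:2].astype(np.float32)); kn=q[q[:,2]>.036]
            kn=kn[np.hypot(kn[:,0]-c[0],kn[:,1]-c[1])<.03]
            print(nm,k,"disc",np.round([x,y,2*r,np.median(q0[:,2])],4),"knob",np.median(kn,0).round(4) if len(kn) else None,len(kn))
        else:
            zt=np.nanpercentile(q[:,2],99); q0=q[q[:,2]>zt-.006]
            (x,y),r=cv2.minEnclosingCircle(q0[:,:2].astype(np.float32)); cc,e=circ(q0)
            print(nm,k,"enc",np.round([x,y,2*r],4),"fit",cc.round(4),e.round(4),"ztop",zt.round(4))
E
```

```text
['MotionError', 'close_job', 'get_image', 'grasp_offset', 'observe']
-0.0187
Lsst top disc [0.6148 0.2185 0.066  0.0131] knob [0.6138 0.2181 0.0422] 48
Lsst side disc [0.6183 0.217  0.07   0.0147] knob [0.614  0.2142 0.0435] 48
Ls top disc [0.4962 0.4207 0.0847 0.0129] knob [0.4962 0.4195 0.0422] 50
Ls side disc [0.4984 0.4199 0.0864 0.0148] knob [0.4967 0.417  0.0431] 48
Ll top disc [0.4564 0.0042 0.1275 0.013 ] knob [0.467  0.011  0.0427] 44
Ll side disc [0.4612 0.0009 0.1297 0.0147] knob [0.4674 0.0074 0.043 ] 72
Lst top disc [0.4163 0.2464 0.12   0.0131] knob [0.4149 0.2458 0.0425] 47
Lst side disc [0.4178 0.2447 0.1247 0.0148] knob [0.4171 0.2435 0.0438] 57
Tsst top enc [0.6424 0.0111 0.0604] fit [0.6421 0.0108 0.0277] 0.0014 ztop 0.0551
Tsst side enc [0.645  0.0077 0.0657] fit [0.6443 0.0091 0.0278] 0.0019 ztop 0.0568
Ts top enc [ 0.3903 -0.2308  0.0789] fit [ 0.3902 -0.231   0.0368] 0.0013 ztop 0.0605
Ts side enc [ 0.3921 -0.2335  0.0811] fit [ 0.3916 -0.2328  0.0367] 0.0015 ztop 0.0617
Tl top enc [ 0.6773 -0.2861  0.0266] fit [ 0.6789 -0.2888  0.0099] 0.0024 ztop 0.0979
Tl si
[... 221 characters left out ...]
.5129 -0.4302  0.0548] 0.0015 ztop 0.0718
glass top enc [ 0.5069 -0.117   0.06  ] fit [ 0.5062 -0.1168  0.0276] 0.0013 ztop 0.0856
glass side enc [ 0.508  -0.1189  0.064 ] fit [ 0.5078 -0.1189  0.0275] 0.0017 ztop 0.0865
stamp top enc [0.5115 0.126  0.0277] fit [0.5116 0.1257 0.0097] 0.0034 ztop 0.0704
stamp side enc [0.5116 0.1216 0.0299] fit [0.5121 0.1225 0.0098] 0.0033 ztop 0.0716
yel top disc [0.2513 0.2581 0.1023 0.0132] knob [0.2523 0.2574 0.0433] 53
yel side disc [0.2543 0.2566 0.105  0.0147] knob [0.2522 0.2538 0.0435] 72
tur top disc [ 0.2463 -0.3059  0.1018  0.0133] knob [ 0.2457 -0.3047  0.0431] 51
tur side disc [ 0.2485 -0.3066  0.1044  0.0146] knob [ 0.2466 -0.3075  0.0438] 127
```

```bash
python3 - <<'E'
import cv2,numpy as np
T=cv2.imread("pics/top0.png");S=cv2.imread("pics/side0.png")
a=cv2.resize(T[130:310,110:470],None,fx=2.2,fy=2.2,interpolation=2); cv2.imwrite("pics/crop1.png",a)
E
python3 -m pendant --help 2>&1 | head -5; ls -la
```

```text
invalid input: not JSON, or not a number
total 16
drwxr-xr-x  3 agent agent 4096 Dec  7 13:50 .
drwxr-xr-x 23 root  root  4096 Dec  7 13:49 ..
-rw-r--r--  1 agent agent  685 Dec  7 13:50 h.py
drwxr-xr-x  2 agent agent 4096 Dec  7 13:50 pics
```

View pics/crop1.png

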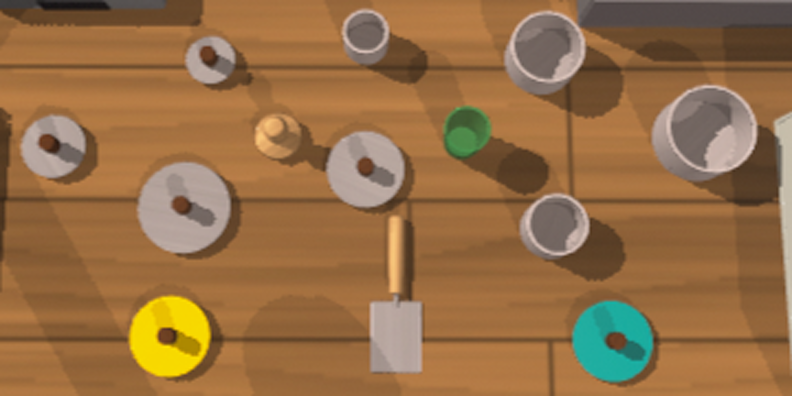

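Run:
```python
from h import *
T=dict(np.load("pics/top0.npz"));S=dict(np.load("pics/side0.npz"))
W=cloud(T);WS=cloud(S)
for nm,c,R,z0,z1 in (("Ll",(.466,.009),.058,.009,.02),("Tl",None,.056,.059,.07)):
    if c is None: 
        c=np.nanmedian(W[150:158,350:362].reshape(-1,3),0)[:2]+[-.003,0]; print(c)
    for k,C in (("top",W),("side",WS)):
        q=C.reshape(-1,3);cc=np.array(c)
        for it in range(4):
            q0=q[(np.hypot(q[:,0]-cc[0],q[:,1]-cc[1])<R)&(q[:,2]>z0)&(q[:,2]<z1)]
            (x,y),r=cv2.minEnclosingCircle(q0[:,:2].astype(np.float32)); cc=np.array([x,y])
        print(nm,k,np.round([x,y,2*r,np.median(q0[:,2])],4),circ(q0)[0].round(4))
for k,C in (("top",W),("side",WS)):
    for nm,b in dict(box=(.6,.85,-.5,-.28),cab=(.3,.6,-.8,-.5),bottle=(.65,.85,-.2,-.08),bowl=(.65,.85,.02,.18),scale=(.65,.85,.2,.5)).items():
        q=C.reshape(-1,3); q=q[(q[:,0]>b[0])&(q[:,0]<b[1])&(q[:,1]>b[2])&(q[:,1]<b[3])&(q[:,2]>.03)]
        if len(q): print(k,nm,"min",q.min(0).round(3),"max",q.max(0).round(3))
    q=C.reshape(-1,3); q=q[(q[:,0]>.3)&(q[:,0]<.45)&(q[:,1]>-.2)&(q[:,1]<-.05)]; print("table z",np.median(q[:,2]).round(4))
s=observe(); R=np.array(s["tool_rot"])
print("to Lst (0.415,0.246) from here, tool units:",(R.T@(np.array([.4155,.246,.23])-s["position"])/.05).round(2), s["time_s"])
```

```text
Ll top [0.4675 0.0106 0.102  0.013 ] [0.4679 0.0108 0.0369]
Ll side [0.4706 0.0088 0.1053 0.0147] [0.4718 0.0111 0.0384]
[ 0.62728302 -0.22734483]
Tl top [ 0.6196 -0.2251  0.0972  0.0634] [ 0.6194 -0.2245  0.0458]
Tl side [ 0.6215 -0.2266  0.1003  0.0641] [ 0.6211 -0.2267  0.0458]
top box min [ 0.666 -0.5    0.03 ] max [ 0.85  -0.28   0.104]
top cab min [ 0.3  -0.75  0.03] max [ 0.538 -0.535  0.145]
top bottle min [ 0.65 -0.2   0.03] max [ 0.823 -0.102  0.194]
top bowl min [0.651 0.021 0.03 ] max [0.85  0.18  0.056]
top scale min [0.683 0.281 0.03 ] max [0.85  0.5   0.073]
table z -0.0009
side box min [ 0.665 -0.5    0.03 ] max [ 0.85  -0.28   0.104]
side cab min [ 0.3   -0.634  0.121] max [ 0.542 -0.539  0.131]
side bottle min [ 0.65 -0.2   0.03] max [ 0.816 -0.105  0.194]
side bowl min [0.65 0.02 0.03] max [0.85  0.18  0.057]
side scale min [0.682 0.274 0.03 ] max [0.85  0.5   0.072]
table z 0.0007
to Lst (0.415,0.246) from here, tool units: [-6.52 -3.87  0.02] 0.15
```

```bash
python3 -m pendant '[60,0,0,0,0,0,-1, 60,0,0,0,0,0,-1, 60,0,0,0,0,0,-0.11, 60,0,0,0,0,0,0]' 40
```

```text
time_s: 0.55
position: [0.1603, 0.526, 0.2312]
tool_rot: [[-1.0, 0.004, -0.0], [0.004, 1.0, -0.0], [0.0, -0.0, -1.0]]
ft_force: [-0.1, 0.2, 0.9]
grip_width: 0.0599
```

```bash
python3 -m pendant '[60,-0.64,-0.7,0,0,0,0, 60,-0.64,-0.7,0,0,0,0, 60,-0.64,-0.7,0,0,0,0, 60,-0.64,-0.7,0,0,0,0, 60,-0.64,-0.7,0,0,0,0, 60,-0.64,-0.7,0,0,0,0, 60,-0.64,-0.7,0,0,0,0, 60,-0.64,-0.7,0,0,0,0, 60,0,0,0,0,0,0, 60,0,0,0,0,0,0]'
python3 - <<'E'
from h import *
d=get_image("wrist"); cv2.imwrite("pics/w1.png",d["frame"][:,:,::-1]); np.savez("pics/w1.npz",**d)
s=observe(); print(s["q"],s["position"])
q=cloud(d).reshape(-1,3); c=(.4165,.245)
a=q[(q[:,2]>.009)&(q[:,2]<.02)&(np.hypot(q[:,0]-c[0],q[:,1]-c[1])<.07)]
(x,y),r=cv2.minEnclosingCircle(a[:,:2].astype(np.float32)); k=q[(q[:,2]>.038)&(q[:,2]<.05)&(np.hypot(q[:,0]-c[0],q[:,1]-c[1])<.03)]
print(x,y,2*r,np.median(a[:,2]),np.median(k,0),len(k))
E
```

```text
time_s: 1.55
position: [0.4163, 0.2452, 0.2312]
tool_rot: [[-1.0, 0.006, -0.001], [0.006, 1.0, 0.0], [0.001, 0.0, -1.0]]
ft_force: [-0.8, 0.5, 0.2]
grip_width: 0.06
[ 1.65235718e+01  1.50872121e+01  8.44951683e+01  1.73302128e-02
  8.04433887e+01 -7.32885751e+01] [0.41565941 0.24595151 0.23122763]
0.41852787137031555 0.24540340900421143 0.11994737386703491 0.013731938380856823 [0.41725303 0.24533238 0.04350067] 283
```

View pics/w1.png

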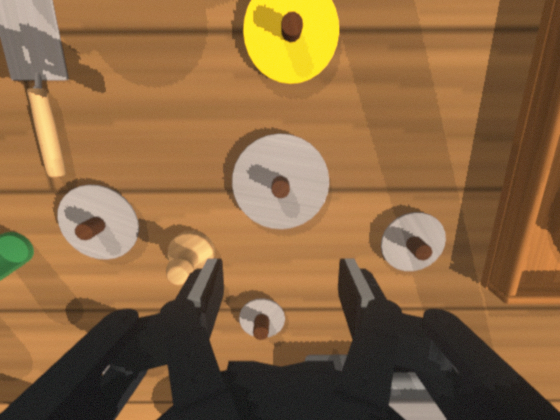

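The wrist camera puts the largest lid at (280,183): disc 120 mm, axis (0.4175, 0.2453), knob top z 43.5 mm. All three cameras agree to about 1 mm, so I'm descending to grasp the knob.

```bash
python3 -m pendant '[60,-0.02,0,0.9,0,0,0, 60,0,0,0.9,0,0,0, 60,0,0,0.9,0,0,0, 60,0,0,0.8,0,0,0, 60,0,0,0.5,0,0,0, 60,0,0,0.24,0,0,0, 60,0,0,0,0,0,0, 15,0,0,0,0,0,0, 15,0,0,0,0,0,0, 15,0,0,0,0,0,0, 15,0,0,0,0,0,0, 15,0,0,0,0,0,0]' 60
```

```text
time_s: 2.8
position: [0.4173, 0.2462, 0.0205]
tool_rot: [[-1.0, 0.001, 0.002], [0.001, 1.0, 0.001], [-0.002, 0.001, -1.0]]
ft_force: [-2.2, 1.3, 7.1]
grip_width: 0.0202
```

```bash
python3 -m pendant '[15,0,0,-0.2,0,0,0, 15,0,0,-0.4,0,0,0, 15,0,0,-0.7,0,0,0, 15,0,0,-0.9,0,0,0, 15,0,0,-0.9,0,0,0, 15,0,0,-0.5,0,0,0, 15,0,0,0,0,0,0, 15,0,0,0,0,0,0]'
python3 - <<'E'
from h import *
s=observe(); p=np.array(s["position"]); print(s["grip_width"],p,s["ft_force"])
for n in ("side","wrist"):
    d=get_image(n); cv2.imwrite(f"pics/{n}2.png",d["frame"][:,:,::-1]); np.savez(f"pics/{n}2.npz",**d)
print("to Tst tool units",(np.array(s["tool_rot"]).T@(np.array([.5128,-.4294,p[2]])-p)/.05).round(2))
E
```

```text
time_s: 3.6
position: [0.4165, 0.2456, 0.1994]
tool_rot: [[-1.0, 0.001, 0.0], [0.001, 1.0, 0.0], [-0.0, 0.0, -1.0]]
ft_force: [0.1, -0.9, -1.8]
grip_width: 0.0201
0.020081520968998526 [0.4165142  0.24563891 0.19939168] [ 0.07822847 -0.90526355 -1.75165737]
to Tst tool units [ -1.94 -13.5    0.  ]
```

View pics/side2.png

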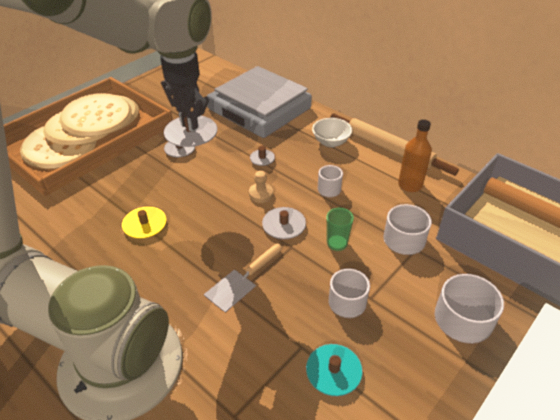

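View pics/wrist2.png

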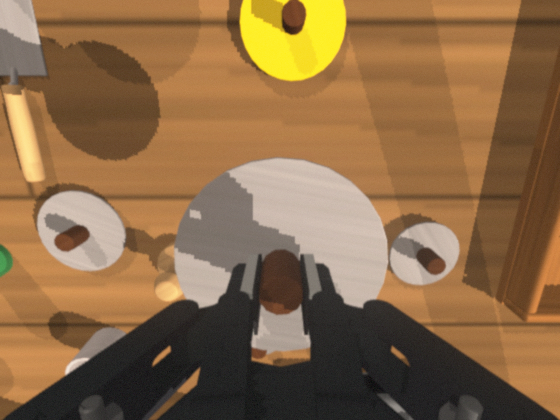

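The lid hangs level from the gripper: side view (190,130), wrist view knob (282,280). Carrying it to the largest tin.

```bash
python3 -m pendant '[15,-0.06,-0.4,0,0,0,0, 15,-0.12,-0.8,0,0,0,0, 15,-0.13,-0.9,0,0,0,0, 15,-0.13,-0.9,0,0,0,0, 15,-0.13,-0.9,0,0,0,0, 15,-0.13,-0.9,0,0,0,0, 15,-0.13,-0.9,0,0,0,0, 15,-0.13,-0.9,0,0,0,0, 15,-0.13,-0.9,0,0,0,0, 15,-0.13,-0.9,0,0,0,0, 15,-0.13,-0.9,0,0,0,0, 15,-0.13,-0.9,0,0,0,0]' && python3 -m pendant '[15,-0.13,-0.9,0,0,0,0, 15,-0.13,-0.9,0,0,0,0, 15,-0.12,-0.8,0,0,0,0, 15,-0.09,-0.7,0,0,0,0, 15,0,0,0,0,0,0, 15,0,0,0,0,0,0, 15,0,0,0,0,0,0]'
python3 - <<'E'
from h import *
s=observe(); p=np.array(s["position"]); print(s["q"])
for n in ("side","top","wrist"):
    d=get_image(n); cv2.imwrite(f"pics/{n}3.png",d["frame"][:,:,::-1]); np.savez(f"pics/{n}3.npz",**d)
    q=cloud(d).reshape(-1,3); c=(.5128,-.4294)
    a=q[(np.hypot(q[:,0]-c[0],q[:,1]-c[1])<.09)]
    b=a[(a[:,2]>.182)&(a[:,2]<.202)]
    if len(b)>50: (x,y),r=cv2.minEnclosingCircle(b[:,:2].astype(np.float32)); print(n,"lid",x,y,2*r,np.median(b[:,2]))
    b=a[(a[:,2]>.062)&(a[:,2]<.076)]
    if len(b)>20: print(n,"rim",circ(b)[0],len(b))
print("to Tst tool units",(np.array(s["tool_rot"]).T@(np.array([.5128,-.4294,p[2]])-p)/.05).round(3))
E
```

```text
time_s: 4.9
position: [0.4899, -0.266, 0.1977]
tool_rot: [[-1.0, 0.002, -0.002], [0.002, 1.0, 0.002], [0.002, 0.002, -1.0]]
ft_force: [1.7, 0.4, -1.6]
grip_width: 0.0196
time_s: 5.6
position: [0.5136, -0.4283, 0.1984]
tool_rot: [[-1.0, 0.001, -0.001], [0.001, 1.0, 0.002], [0.001, 0.002, -1.0]]
ft_force: [-0.9, 0.5, -0.8]
grip_width: 0.0202
[-4.99477472e+01  3.53736280e+01  5.61272530e+01  1.10028700e-02
  8.86246861e+01 -1.39916066e+02]
side lid 0.5156615972518921 -0.4274265170097351 0.12332310527563095 0.1923935760906216
side rim [ 0.51239066 -0.43019526  0.05465204] 624
top lid 0.5429785847663879 -0.38784724473953247 0.06477338820695877 0.19059732344701077
top rim [ 0.51169196 -0.42697204  0.05396994] 38
wrist lid 0.5150613784790039 -0.427489310503006 0.12018449604511261 0.19244301734837016
wrist rim [ 0.51344457 -0.42987896  0.05480808] 544
to Tst tool units [ 0.016 -0.022 -0.   ]
```

View pics/wrist3.png

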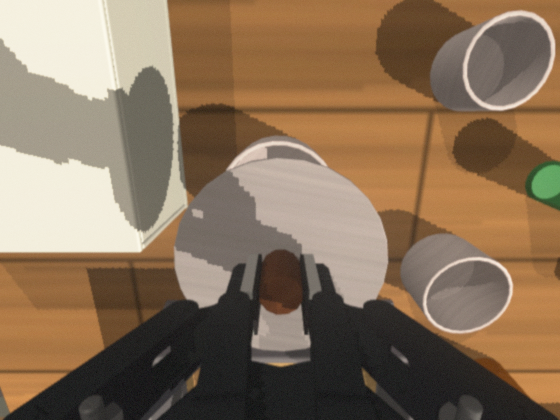

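View pics/side3.png

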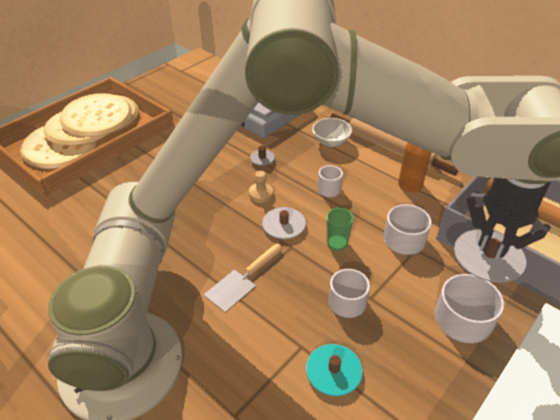

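```bash
python3 -m pendant '[15,0.04,-0.045,0.2,0,0,0, 15,0,0,0.6,0,0,0, 15,0,0,0.6,0,0,0, 15,0,0,0.3,0,0,0, 15,0,0,0.2,0,0,0, 15,0,0,0.1,0,0,0, 15,0,0,0.1,0,0,0, 15,0,0,0.1,0,0,0, 15,0,0,0.06,0,0,0, 15,0,0,0,0,0,0]'
```

```text
time_s: 6.75
position: [0.5116, -0.4315, 0.0861]
tool_rot: [[-1.0, 0.001, -0.0], [0.001, 1.0, 0.0], [0.0, 0.0, -1.0]]
ft_force: [0.9, 0.0, -1.1]
grip_width: 0.0199
```

```bash
python3 -m pendant '[15,0,0,0.04,0,0,0, 15,0,0,0.03,0,0,0, 15,0,0,0.02,0,0,0, 15,0,0,0,0,0,0]'; python3 -m pendant '[15,0,0,0.02,0,0,0, 15,0,0,0,0,0,0]'
```

```text
time_s: 7.15
position: [0.5116, -0.4315, 0.0817]
tool_rot: [[-1.0, 0.001, -0.0], [0.001, 1.0, 0.0], [0.0, 0.0, -1.0]]
ft_force: [-0.4, 0.4, -1.5]
grip_width: 0.0203
time_s: 7.35
position: [0.5116, -0.4316, 0.0808]
tool_rot: [[-1.0, 0.001, -0.0], [0.001, 1.0, 0.0], [0.0, 0.0, -1.0]]
ft_force: [0.7, 0.2, -1.1]
grip_width: 0.0202
```

```bash
python3 -m pendant '[15,0,0,0.02,0,0,0, 15,0,0,0,0,0,0]'; python3 -m pendant '[15,0,0,0.02,0,0,0, 15,0,0,0,0,0,0]'
```

```text
time_s: 7.55
position: [0.5117, -0.4316, 0.0806]
tool_rot: [[-1.0, 0.001, 0.0], [0.001, 1.0, -0.001], [-0.0, -0.001, -1.0]]
ft_force: [-1.7, 1.3, 4.3]
grip_width: 0.0203
time_s: 7.75
position: [0.5118, -0.4316, 0.0805]
tool_rot: [[-1.0, 0.001, 0.001], [0.001, 1.0, -0.001], [-0.001, -0.001, -1.0]]
ft_force: [-3.3, 3.6, 9.6]
grip_width: 0.02
```

The lid touched down at TCP z 80.5 mm against a predicted 80, so it is on the rim. Releasing and rising.

```bash
python3 -m pendant '[45,0,0,0,0,0,0, 45,0,0,0,0,0,0, 45,0,0,0,0,0,0, 45,0,0,-0.3,0,0,0, 45,0,0,-0.6,0,0,0, 45,0,0,-0.9,0,0,0, 45,0,0,-0.8,0,0,0, 45,0,0,0,0,0,0, 45,0,0,0,0,0,0]'
python3 - <<'E'
from h import *
s=observe(); p=np.array(s["position"])
for n in ("side","wrist"):
    d=get_image(n); cv2.imwrite(f"pics/{n}4.png",d["frame"][:,:,::-1])
    q=cloud(d).reshape(-1,3); c=(.5128,-.4294)
    a=q[(np.hypot(q[:,0]-c[0],q[:,1]-c[1])<.07)]
    b=a[(a[:,2]>.06)&(a[:,2]<.085)]
    (x,y),r=cv2.minEnclosingCircle(b[:,:2].astype(np.float32))
    P=np.c_[b[:,:2]-c,np.ones(len(b))]; f=np.linalg.lstsq(P,b[:,2],rcond=None)[0]
    print(n,"lid",x,y,2*r,np.median(b[:,2]),"slope",f.round(4))
R=np.array(s["tool_rot"]).T
for nm,t in dict(Ll=(.468,.0095)).items(): print(nm,(R@(np.array([*t,p[2]])-p)/.05).round(3))
E
```

```text
time_s: 8.65
position: [0.5118, -0.4316, 0.2091]
tool_rot: [[-1.0, 0.001, 0.001], [0.001, 1.0, -0.001], [-0.001, -0.001, -1.0]]
ft_force: [0.3, -0.3, -1.0]
grip_width: 0.0451
side lid 0.5134427547454834 -0.4295985698699951 0.12398705631494522 0.07449578357958345 slope [0.0222 0.0006 0.0742]
wrist lid 0.5130577087402344 -0.4308454990386963 0.12007462978363037 0.07375269702235765 slope [-0.0001 -0.0006  0.0738]
Ll [ 8.860e-01  8.822e+00 -8.000e-03]
```

View pics/side4.png

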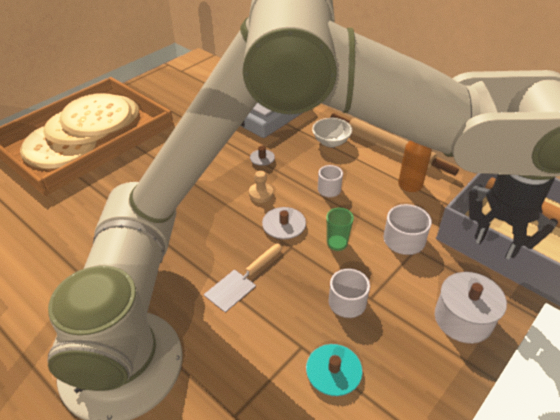

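The largest lid is on and level: side view (470,303), disc top 73.8 mm, slope about 0. For the second largest, the 102 mm candidates in the top view are steel (276,207), yellow (187,283) and turquoise (389,286). The enlarged crop shows that only (276,207) is plain steel, so that is the one.

```bash
python3 -m pendant '[60,0.08,0.7,0,0,0,0, 60,0.09,0.9,0,0,0,0, 60,0.09,0.9,0,0,0,0, 60,0.09,0.9,0,0,0,0, 60,0.09,0.9,0,0,0,0, 60,0.09,0.9,0,0,0,0, 60,0.09,0.9,0,0,0,0, 60,0.09,0.9,0,0,0,0, 60,0.09,0.9,0,0,0,0, 60,0.08,0.9,0,0,0,0, 60,0,0.02,0,0,0,0, 60,0,0,0,0,0,0]'
cat > lid.py <<'E'
from h import *
import sys
n,x0,y0,D=sys.argv[1],*map(float,sys.argv[2:5])
s=observe(); p=np.array(s["position"]); R=np.array(s["tool_rot"]).T
d=get_image("wrist"); cv2.imwrite(f"pics/{n}.png",d["frame"][:,:,::-1])
q=cloud(d).reshape(-1,3); r_=np.hypot(q[:,0]-x0,q[:,1]-y0)
a=q[(q[:,2]>.009)&(q[:,2]<.02)&(r_<D/2+.008)]
(x,y),r=cv2.minEnclosingCircle(a[:,:2].astype(np.float32)); k=q[(q[:,2]>.038)&(q[:,2]<.05)&(r_<.03)]
print("disc",np.round([x,y,2*r,np.median(a[:,2])],4),"knob",np.median(k,0).round(4),len(k))
print("TCP",p.round(4),"q",np.round(s["q"],1),"move",(R@(np.array([x,y,.02])-p)/.05).round(3))
E
python3 lid.py w5 .468 .0095 .102
```

```text
time_s: 9.95
position: [0.4678, 0.0102, 0.2079]
tool_rot: [[-1.0, -0.001, -0.002], [-0.001, 1.0, 0.0], [0.002, 0.0, -1.0]]
ft_force: [-0.7, -0.5, 0.1]
grip_width: 0.0599
disc [0.4696 0.0095 0.1019 0.0137] knob [0.4685 0.0094 0.0436] 315
TCP [0.4678 0.0102 0.2079] q [ -13.3   14.8   89.    -0.    76.3 -103.3] move [-0.045 -0.015  3.758]
```

View pics/w5.png

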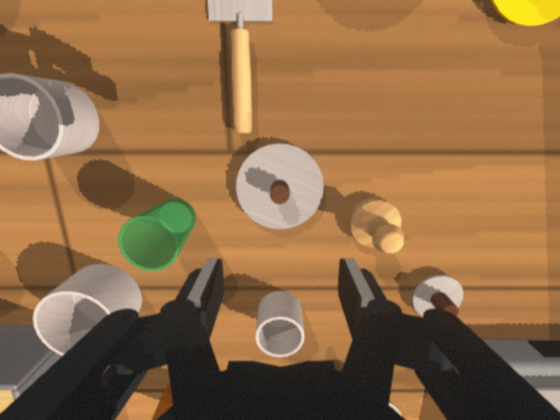

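The wrist view shows the steel lid at (280,186): disc 101.9 mm, disc top 13.7 mm. Glass (157,235) and stamp (377,228) are clear of the fingers.

```bash
python3 -m pendant '[60,-0.03,-0.01,0.9,0,0,0, 60,0,0,0.9,0,0,0, 60,0,0,0.9,0,0,0, 60,0,0,0.6,0,0,0, 60,0,0,0.3,0,0,0, 60,0,0,0.14,0,0,0, 60,0,0,0,0,0,0, 15,0,0,0,0,0,0, 15,0,0,0,0,0,0, 15,0,0,0,0,0,0, 15,0,0,0,0,0,0, 15,0,0,0,0,0,0]' 60; python3 -m pendant '[15,0,0,-0.2,0,0,0, 15,0,0,-0.4,0,0,0, 15,0,0,-0.7,0,0,0, 15,0,0,-0.9,0,0,0, 15,0,0,-0.9,0,0,0, 15,0,0,-0.5,0,0,0, 15,0,0,0,0,0,0, 15,0,0,0,0,0,0]'
python3 - <<'E'
from h import *
s=observe(); p=np.array(s["position"]); R=np.array(s["tool_rot"]).T
print("to Tl",(R@(np.array([.6204,-.2258,p[2]])-p)/.05).round(3))
E
```

```text
time_s: 11.2
position: [0.4702, 0.0088, 0.0228]
tool_rot: [[-1.0, 0.001, 0.002], [0.001, 1.0, -0.001], [-0.002, -0.001, -1.0]]
ft_force: [-0.7, -1.3, 6.0]
grip_width: 0.0204
time_s: 12.0
position: [0.4692, 0.0091, 0.2018]
tool_rot: [[-1.0, 0.001, 0.0], [0.001, 1.0, -0.0], [-0.0, -0.0, -1.0]]
ft_force: [-0.8, 0.2, -2.0]
grip_width: 0.0199
to Tl [-3.029 -4.695  0.   ]
```

```bash
python3 -m pendant '[15,-0.2,-0.3,0,0,0,0, 15,-0.4,-0.6,0,0,0,0, 15,-0.5,-0.8,0,0,0,0, 15,-0.5,-0.8,0,0,0,0, 15,-0.5,-0.8,0,0,0,0, 15,-0.4,-0.7,0,0,0,0, 15,-0.33,-0.45,0,0,0,0, 15,-0.2,-0.25,0,0,0,0, 15,0,0,0,0,0,0, 15,0,0,0,0,0,0, 15,0,0,0,0,0,0]'
cat > tin.py <<'E'
from h import *
import sys
n,x0,y0,D,h=sys.argv[1],*map(float,sys.argv[2:6])
s=observe(); p=np.array(s["position"]); R=np.array(s["tool_rot"]).T
print("TCP",p.round(4),"q",np.round(s["q"],1),s["time_s"],"grip",round(s["grip_width"],4))
for c in ("wrist","side"):
    d=get_image(c); cv2.imwrite(f"pics/{c[0]}{n}.png",d["frame"][:,:,::-1])
    q=cloud(d).reshape(-1,3)
    a=q[np.hypot(q[:,0]-p[0],q[:,1]-p[1])<D/2+.015]
    b=a[(a[:,2]>p[2]-.016)&(a[:,2]<p[2]-.001)]
    L=None
    if len(b)>50:
        (x,y),r=cv2.minEnclosingCircle(b[:,:2].astype(np.float32)); L=np.array([x,y]); print(c,"lid",np.round([x,y,2*r,np.median(b[:,2])],4),len(b))
    a=q[np.hypot(q[:,0]-x0,q[:,1]-y0)<D/2+.004]
    b=a[(a[:,2]>h-.006)&(a[:,2]<h+.004)]
    if len(b)>20:
        f,e=circ(b); print(c,"rim",f.round(4),e.round(4),len(b))
        if L is not None: print("   lid->rim tool units",(R@np.r_[f[:2]-L,0]/.05).round(3))
E
python3 tin.py 6 .6204 -.2258 .102 .065
```

```text
time_s: 13.1
position: [0.6205, -0.2256, 0.2013]
tool_rot: [[-1.0, 0.001, -0.001], [0.001, 1.0, 0.001], [0.001, 0.001, -1.0]]
ft_force: [0.8, -0.3, -2.2]
grip_width: 0.0199
TCP [ 0.6205 -0.2256  0.2013] q [ -30.2   34.3   57.6    0.    88.1 -120.2] 13.1 grip 0.0199
wrist lid [ 0.6201 -0.225   0.1025  0.1921] 16203
wrist rim [ 0.6217 -0.226   0.0458] 0.0012 487
   lid->rim tool units [-0.032 -0.02  -0.   ]
side lid [ 0.6201 -0.2254  0.1053  0.1933] 990
side rim [ 0.6211 -0.2268  0.0458] 0.0017 331
   lid->rim tool units [-0.019 -0.028 -0.   ]
```

View pics/s6.png

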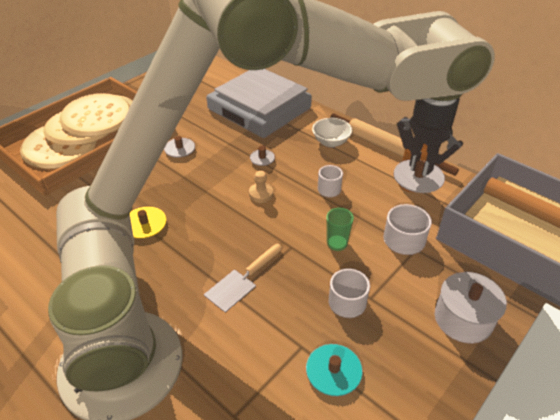

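View pics/w6.png

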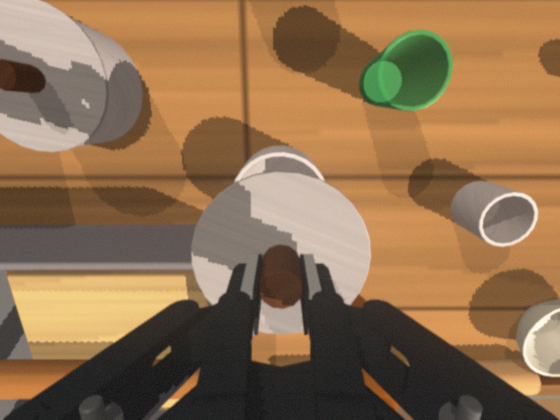

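The lid hangs over the second-largest tin (wrist knob (281,275)), with offsets of about 1 mm and the box clear. Lowering.

```bash
python3 -m pendant '[15,-0.02,-0.02,0.3,0,0,0, 15,0,0,0.6,0,0,0, 15,0,0,0.6,0,0,0, 15,0,0,0.3,0,0,0, 15,0,0,0.2,0,0,0, 15,0,0,0.1,0,0,0, 15,0,0,0.1,0,0,0, 15,0,0,0.1,0,0,0, 15,0,0,0.06,0,0,0, 15,0,0,0.03,0,0,0, 15,0,0,0,0,0,0]'; python3 -m pendant '[15,0,0,0.03,0,0,0, 15,0,0,0.03,0,0,0, 15,0,0,0,0,0,0]'; python3 -m pendant '[15,0,0,0.02,0,0,0, 15,0,0,0,0,0,0]'; python3 -m pendant '[15,0,0,0.02,0,0,0, 15,0,0,0,0,0,0]'
```

```text
time_s: 14.3
position: [0.6219, -0.2272, 0.0823]
tool_rot: [[-1.0, 0.001, 0.0], [0.001, 1.0, -0.0], [-0.0, -0.0, -1.0]]
ft_force: [0.1, -0.4, -2.4]
grip_width: 0.0199
time_s: 14.6
position: [0.6218, -0.2272, 0.0791]
tool_rot: [[-1.0, 0.001, -0.0], [0.001, 1.0, 0.0], [0.0, 0.0, -1.0]]
ft_force: [-0.4, 0.8, -1.6]
grip_width: 0.0201
time_s: 14.8
position: [0.6219, -0.2272, 0.0782]
tool_rot: [[-1.0, 0.001, -0.0], [0.001, 1.0, 0.0], [0.0, 0.0, -1.0]]
ft_force: [0.2, 0.1, -2.2]
grip_width: 0.02
time_s: 15.0
position: [0.622, -0.2272, 0.0779]
tool_rot: [[-1.0, 0.001, 0.001], [0.001, 1.0, -0.0], [-0.001, -0.0, -1.0]]
ft_force: [-1.8, 0.9, 3.3]
grip_width: 0.0201
```

```bash
python3 -m pendant '[45,0,0,0,0,0,0, 45,0,0,0,0,0,0, 45,0,0,0,0,0,0, 45,0,0,-0.3,0,0,0, 45,0,0,-0.6,0,0,0, 45,0,0,-0.9,0,0,0, 45,0,0,-0.8,0,0,0, 45,0,0,0,0,0,0, 45,0,0,0,0,0,0]'
cat > chk.py <<'E'
from h import *
import sys
n,x0,y0,D,h,nx,ny=sys.argv[1],*map(float,sys.argv[2:8])
s=observe(); p=np.array(s["position"]); R=np.array(s["tool_rot"]).T
for c in ("wrist","side"):
    d=get_image(c); cv2.imwrite(f"pics/{c[0]}{n}.png",d["frame"][:,:,::-1])
    q=cloud(d).reshape(-1,3); a=q[np.hypot(q[:,0]-x0,q[:,1]-y0)<D/2+.008]
    b=a[(a[:,2]>h-.004)&(a[:,2]<h+.012)]
    (x,y),r=cv2.minEnclosingCircle(b[:,:2].astype(np.float32))
    f=np.linalg.lstsq(np.c_[b[:,:2]-[x0,y0],np.ones(len(b))],b[:,2],rcond=None)[0]
    print(c,"lid",np.round([x,y,2*r,np.median(b[:,2])],4),"slope",f.round(4))
print("next move",(R@(np.array([nx,ny,p[2]])-p)/.05).round(3),p.round(4))
E
python3 chk.py 7 .6204 -.2258 .102 .065 .615 .217
```

```text
time_s: 15.9
position: [0.622, -0.2272, 0.2078]
tool_rot: [[-1.0, 0.001, 0.001], [0.001, 1.0, -0.001], [-0.001, -0.001, -1.0]]
ft_force: [0.5, 0.4, -0.7]
grip_width: 0.045
wrist lid [ 0.6215 -0.2266  0.1019  0.0687] slope [ 0.0008 -0.0005  0.0687]
side lid [ 0.622  -0.2267  0.1044  0.0696] slope [0.009  0.0053 0.0696]
next move [ 1.510e-01  8.884e+00 -7.000e-03] [ 0.622  -0.2272  0.2078]
```

View pics/s7.png

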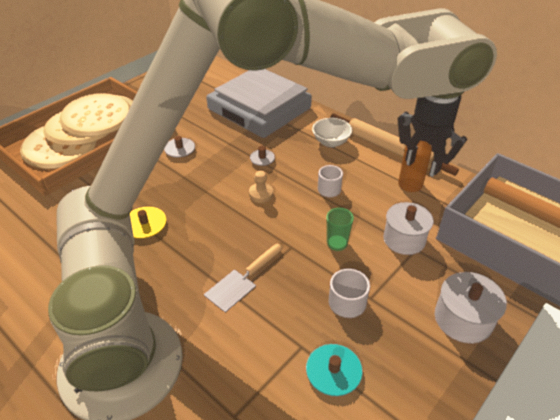

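Second lid is seated: side view (407,228), disc top 68.7 mm against 69 expected, level. Now the smallest lid.

```bash
python3 -m pendant '[60,0,0.7,0,0,0,0, 60,0.02,0.9,0,0,0,0, 60,0.02,0.9,0,0,0,0, 60,0.02,0.9,0,0,0,0, 60,0.02,0.9,0,0,0,0, 60,0.02,0.9,0,0,0,0, 60,0.02,0.9,0,0,0,0, 60,0.02,0.9,0,0,0,0, 60,0.01,0.9,0,0,0,0, 60,0,0.9,0,0,0,0, 60,0,0.08,0,0,0,0, 60,0,0,0,0,0,0]'; python3 lid.py w8 .615 .217 .066
```

```text
time_s: 17.2
position: [0.6144, 0.2178, 0.2057]
tool_rot: [[-1.0, -0.001, -0.003], [-0.001, 1.0, -0.001], [0.003, -0.001, -1.0]]
ft_force: [-0.2, -0.1, -0.0]
grip_width: 0.0601
disc [0.6175 0.2176 0.066  0.0137] knob [0.6162 0.2179 0.0436] 324
TCP [0.6144 0.2178 0.2057] q [  9.1  33.3  58.8  -0.   88.1 -80.9] move [-7.300e-02 -2.000e-03  3.713e+00]
```

View pics/w8.png

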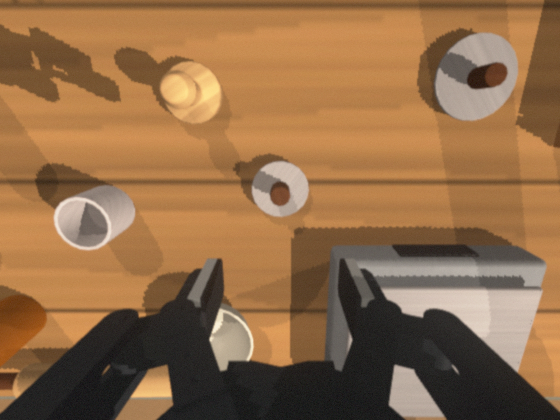

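The smallest lid is at (280,190): disc 66.0 mm, axis (0.617, 0.2177). Scale and bowl stay clear of the fingers.

```bash
python3 -m pendant '[55,-0.05,0,0.9,0,0,0, 55,0,0,0.9,0,0,0, 55,0,0,0.9,0,0,0, 55,0,0,0.6,0,0,0, 55,0,0,0.25,0,0,0, 55,0,0,0.13,0,0,0, 55,0,0,0,0,0,0, 15,0,0,0,0,0,0, 15,0,0,0,0,0,0, 15,0,0,0,0,0,0, 15,0,0,0,0,0,0, 15,0,0,0,0,0,0]' 60; python3 -m pendant '[15,0,0,-0.2,0,0,0, 15,0,0,-0.4,0,0,0, 15,0,0,-0.7,0,0,0, 15,0,0,-0.9,0,0,0, 15,0,0,-0.9,0,0,0, 15,0,0,-0.5,0,0,0, 15,0,0,0,0,0,0, 15,0,0,0,0,0,0]'
python3 - <<'E'
from h import *
s=observe(); p=np.array(s["position"]); R=np.array(s["tool_rot"]).T
print("to Tsst",(R@(np.array([.6435,.0097,p[2]])-p)/.05).round(3))
E
```

```text
time_s: 18.45
position: [0.6182, 0.2169, 0.025]
tool_rot: [[-1.0, 0.001, 0.003], [0.001, 1.0, 0.0], [-0.003, 0.0, -1.0]]
ft_force: [-1.4, -0.7, 6.3]
grip_width: 0.0196
time_s: 19.25
position: [0.6171, 0.2169, 0.2034]
tool_rot: [[-1.0, 0.001, 0.0], [0.001, 1.0, 0.0], [-0.0, 0.0, -1.0]]
ft_force: [-0.0, -0.9, -1.3]
grip_width: 0.0197
to Tsst [-0.532 -4.142 -0.   ]
```

```bash
python3 -m pendant '[15,-0.04,-0.3,0,0,0,0, 15,-0.08,-0.6,0,0,0,0, 15,-0.1,-0.8,0,0,0,0, 15,-0.1,-0.8,0,0,0,0, 15,-0.1,-0.8,0,0,0,0, 15,-0.06,-0.5,0,0,0,0, 15,-0.05,-0.34,0,0,0,0, 15,0,0,0,0,0,0, 15,0,0,0,0,0,0, 15,0,0,0,0,0,0]'; python3 tin.py 9 .6435 .0097 .066 .055
```

```text
time_s: 20.25
position: [0.6435, 0.011, 0.2031]
tool_rot: [[-1.0, -0.0, -0.001], [-0.0, 1.0, 0.0], [0.001, 0.0, -1.0]]
ft_force: [-0.1, 0.4, -0.6]
grip_width: 0.0195
TCP [0.6435 0.011  0.2031] q [ -9.5  32.5  60.7   0.   86.8 -99.6] 20.25 grip 0.0195
wrist lid [0.6428 0.0119 0.0664 0.1919] 5295
wrist rim [0.6441 0.0098 0.0275] 0.0012 465
   lid->rim tool units [-0.025 -0.043 -0.   ]
side lid [0.6419 0.0106 0.067  0.193 ] 306
side rim [0.644  0.0087 0.0279] 0.0019 157
   lid->rim tool units [-0.04  -0.037 -0.   ]
```

View pics/s9.png

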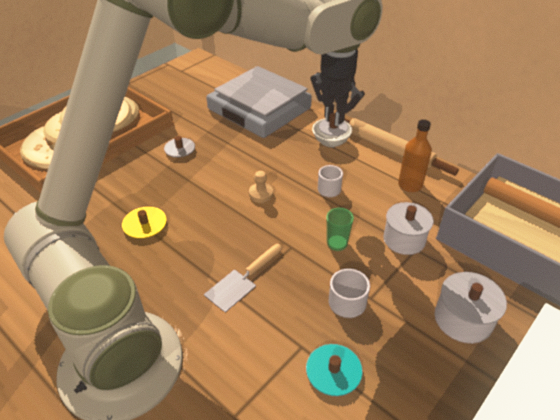

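View pics/w9.png

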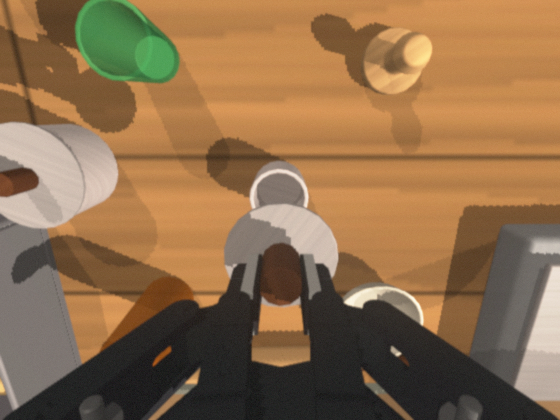

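The smallest lid hangs level over the smallest tin (wrist knob (281,272), rim (279,185)), offset about 2 mm. Correcting and lowering.

```bash
python3 -m pendant '[15,-0.03,-0.04,0.3,0,0,0, 15,0,0,0.6,0,0,0, 15,0,0,0.6,0,0,0, 15,0,0,0.4,0,0,0, 15,0,0,0.2,0,0,0, 15,0,0,0.15,0,0,0, 15,0,0,0.1,0,0,0, 15,0,0,0.1,0,0,0, 15,0,0,0.06,0,0,0, 15,0,0,0.03,0,0,0, 15,0,0,0,0,0,0]'; python3 -m pendant '[15,0,0,0.03,0,0,0, 15,0,0,0.03,0,0,0, 15,0,0,0,0,0,0]'; python3 -m pendant '[15,0,0,0.03,0,0,0, 15,0,0,0,0,0,0]'
```

```text
time_s: 21.45
position: [0.6453, 0.0077, 0.0764]
tool_rot: [[-1.0, 0.001, 0.0], [0.001, 1.0, -0.0], [-0.0, -0.0, -1.0]]
ft_force: [-0.3, -0.2, -0.9]
grip_width: 0.0197
time_s: 21.75
position: [0.6451, 0.0078, 0.0732]
tool_rot: [[-1.0, 0.001, -0.0], [0.001, 1.0, 0.0], [0.0, 0.0, -1.0]]
ft_force: [0.8, -0.6, -1.2]
grip_width: 0.0198
time_s: 21.95
position: [0.6451, 0.0078, 0.0716]
tool_rot: [[-1.0, 0.001, -0.0], [0.001, 1.0, 0.0], [0.0, 0.0, -1.0]]
ft_force: [0.6, 0.5, -0.8]
grip_width: 0.02
```

```bash
python3 -m pendant '[15,0,0,0.02,0,0,0, 15,0,0,0,0,0,0]'; python3 -m pendant '[15,0,0,0.02,0,0,0, 15,0,0,0,0,0,0]';  python3 -m pendant '[15,0,0,0.02,0,0,0, 15,0,0,0,0,0,0]'
```

```text
time_s: 22.15
position: [0.6451, 0.0078, 0.0707]
tool_rot: [[-1.0, 0.001, -0.0], [0.001, 1.0, 0.0], [0.0, 0.0, -1.0]]
ft_force: [-0.2, -0.2, 0.2]
grip_width: 0.0197
time_s: 22.35
position: [0.6453, 0.0077, 0.07]
tool_rot: [[-1.0, 0.001, 0.0], [0.001, 1.0, -0.0], [-0.0, -0.0, -1.0]]
ft_force: [-0.7, -0.3, 0.5]
grip_width: 0.0195
time_s: 22.55
position: [0.6454, 0.0078, 0.07]
tool_rot: [[-1.0, 0.001, 0.001], [0.001, 1.0, -0.0], [-0.001, -0.0, -1.0]]
ft_force: [-3.8, 0.1, 7.7]
grip_width: 0.0196
```

```bash
python3 -m pendant '[45,0,0,0,0,0,0, 45,0,0,0,0,0,0, 45,0,0,0,0,0,0, 45,0,0,-0.3,0,0,0, 45,0,0,-0.6,0,0,0, 45,0,0,-0.9,0,0,0, 45,0,0,-0.9,0,0,0, 45,0,0,0,0,0,0, 45,0,0,0,0,0,0]'; python3 chk.py 10 .6435 .0097 .066 .055 .497 .419
```

```text
time_s: 23.45
position: [0.6453, 0.0078, 0.2044]
tool_rot: [[-1.0, 0.001, 0.002], [0.001, 1.0, -0.0], [-0.002, -0.0, -1.0]]
ft_force: [0.7, -0.4, -1.1]
grip_width: 0.0451
wrist lid [0.6445 0.0083 0.0658 0.0587] slope [-0.0001 -0.0002  0.0588]
side lid [0.6433 0.0083 0.0684 0.0597] slope [0.0141 0.0104 0.0599]
next move [ 2.976e+00  8.221e+00 -7.000e-03] [0.6453 0.0078 0.2044]
```

View pics/s10.png

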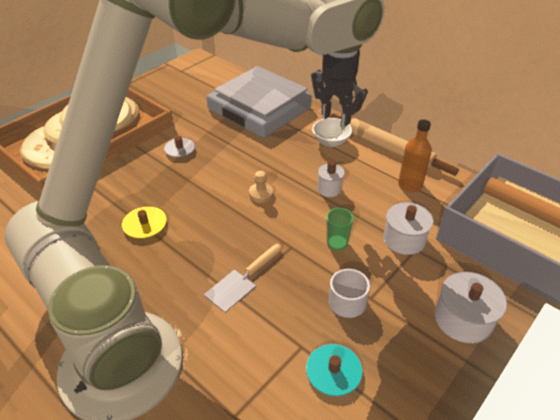

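The third lid is on: side view (331,180), disc top 58.7 mm against 59 expected, flat. Last comes the 84 mm lid.

```bash
python3 -m pendant '[60,0.2,0.6,0,0,0,0, 60,0.3,0.8,0,0,0,0, 60,0.3,0.8,0,0,0,0, 60,0.3,0.8,0,0,0,0, 60,0.3,0.8,0,0,0,0, 60,0.3,0.8,0,0,0,0, 60,0.3,0.8,0,0,0,0, 60,0.3,0.8,0,0,0,0, 60,0.3,0.8,0,0,0,0, 60,0.3,0.8,0,0,0,0, 60,0.08,0.42,0,0,0,0, 60,0,0,0,0,0,0]'; python3 -m pendant '[60,0,0,0,0,0,0]'; python3 lid.py w11 .497 .419 .084
```

```text
time_s: 24.75
position: [0.4951, 0.4212, 0.2018]
tool_rot: [[-1.0, -0.002, -0.003], [-0.002, 1.0, -0.001], [0.003, -0.001, -1.0]]
ft_force: [-1.4, -0.4, 0.4]
grip_width: 0.0603
time_s: 24.85
position: [0.4965, 0.4186, 0.2023]
tool_rot: [[-1.0, 0.001, -0.002], [0.001, 1.0, -0.002], [0.002, -0.002, -1.0]]
ft_force: [-0.3, -1.8, 0.4]
grip_width: 0.0601
disc [0.4989 0.4203 0.0841 0.0137] knob [0.4977 0.4206 0.0436] 333
TCP [0.4965 0.4186 0.2023] q [ 29.7  33.2  59.6  -0.   87.4 -60.2] move [-0.056  0.04   3.647]
```

View pics/w11.png

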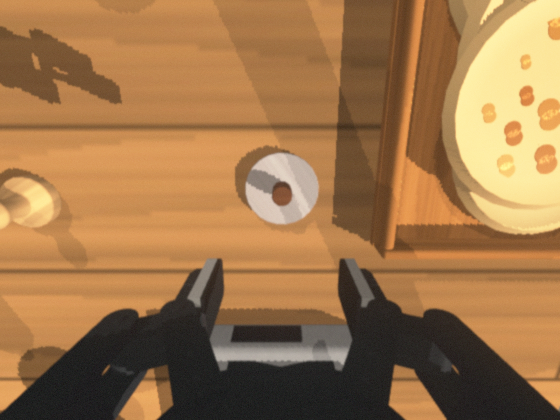

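The small lid is at (282,189): disc 84.1 mm. The tray edge at column ~390 is clear of the jaws.

```bash
python3 -m pendant '[55,-0.04,0.03,0.9,0,0,0, 55,0,0,0.9,0,0,0, 55,0,0,0.9,0,0,0, 55,0,0,0.6,0,0,0, 55,0,0,0.2,0,0,0, 55,0,0,0.11,0,0,0, 55,0,0,0,0,0,0, 15,0,0,0,0,0,0, 15,0,0,0,0,0,0, 15,0,0,0,0,0,0, 15,0,0,0,0,0,0, 15,0,0,0,0,0,0]' 60; python3 -m pendant '[15,0,0,-0.2,0,0,0, 15,0,0,-0.4,0,0,0, 15,0,0,-0.7,0,0,0, 15,0,0,-0.9,0,0,0, 15,0,0,-0.9,0,0,0, 15,0,0,-0.5,0,0,0, 15,0,0,0,0,0,0, 15,0,0,0,0,0,0]'
python3 - <<'E'
from h import *
s=observe(); p=np.array(s["position"]); R=np.array(s["tool_rot"]).T
print("to Ts",(R@(np.array([.391,-.232,p[2]])-p)/.05).round(3))
E
```

```text
time_s: 26.1
position: [0.4993, 0.4208, 0.0249]
tool_rot: [[-1.0, 0.001, 0.002], [0.001, 1.0, 0.001], [-0.002, 0.001, -1.0]]
ft_force: [0.1, -0.5, 6.1]
grip_width: 0.0196
time_s: 26.9
position: [0.4984, 0.4203, 0.2034]
tool_rot: [[-1.0, 0.001, -0.0], [0.001, 1.0, -0.0], [0.0, -0.0, -1.0]]
ft_force: [-0.6, -0.2, -1.5]
grip_width: 0.0195
to Ts [ 2.1320e+00 -1.3049e+01  1.0000e-03]
```

```bash
python3 -m pendant '[15,0.06,-0.4,0,0,0,0, 15,0.13,-0.8,0,0,0,0, 15,0.15,-0.9,0,0,0,0, 15,0.15,-0.9,0,0,0,0, 15,0.15,-0.9,0,0,0,0, 15,0.15,-0.9,0,0,0,0, 15,0.15,-0.9,0,0,0,0, 15,0.15,-0.9,0,0,0,0, 15,0.15,-0.9,0,0,0,0, 15,0.15,-0.9,0,0,0,0, 15,0.15,-0.9,0,0,0,0, 15,0.15,-0.9,0,0,0,0]' && python3 -m pendant '[15,0.15,-0.9,0,0,0,0, 15,0.13,-0.8,0,0,0,0, 15,0.1,-0.7,0,0,0,0, 15,0.06,-0.45,0,0,0,0, 15,0,0,0,0,0,0, 15,0,0,0,0,0,0, 15,0,0,0,0,0,0, 15,0,0,0,0,0,0]'; python3 tin.py 12 .391 -.232 .084 .060
```

```text
time_s: 28.1
position: [0.4122, -0.0907, 0.2021]
tool_rot: [[-1.0, 0.001, -0.003], [0.001, 1.0, 0.001], [0.003, 0.001, -1.0]]
ft_force: [0.3, 0.7, -1.0]
grip_width: 0.0199
time_s: 28.9
position: [0.3915, -0.2309, 0.2031]
tool_rot: [[-1.0, -0.0, -0.0], [-0.0, 1.0, 0.001], [0.0, 0.001, -1.0]]
ft_force: [-0.4, -1.0, -1.4]
grip_width: 0.0198
TCP [ 0.3915 -0.2309  0.2031] q [ -45.5   13.7   91.4    0.    74.9 -135.5] 28.9 grip 0.0198
wrist lid [ 0.3913 -0.2299  0.0848  0.192 ] 9974
wrist rim [ 0.3916 -0.2321  0.0366] 0.0012 493
   lid->rim tool units [-0.007 -0.044 -0.   ]
side lid [ 0.3911 -0.231   0.0856  0.1929] 936
side rim [ 0.3915 -0.2329  0.0367] 0.0014 328
   lid->rim tool units [-0.008 -0.04  -0.   ]
```

View pics/w12.png

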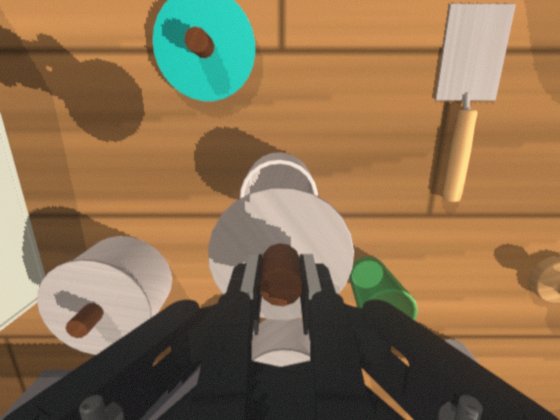

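Small lid over its tin (wrist knob (281,272)), 2 mm off in y; glass at (380,290) is clear. Lowering.

```bash
python3 -m pendant '[15,0,-0.03,0.3,0,0,0, 15,0,0,0.6,0,0,0, 15,0,0,0.6,0,0,0, 15,0,0,0.4,0,0,0, 15,0,0,0.2,0,0,0, 15,0,0,0.1,0,0,0, 15,0,0,0.1,0,0,0, 15,0,0,0.06,0,0,0, 15,0,0,0.06,0,0,0, 15,0,0,0.03,0,0,0, 15,0,0,0,0,0,0]'; python3 -m pendant '[15,0,0,0.03,0,0,0, 15,0,0,0.03,0,0,0, 15,0,0,0,0,0,0]'; python3 -m pendant '[15,0,0,0.02,0,0,0, 15,0,0,0,0,0,0]';  python3 -m pendant '[15,0,0,0.02,0,0,0, 15,0,0,0,0,0,0]'
```

```text
time_s: 30.1
position: [0.3914, -0.2335, 0.0809]
tool_rot: [[-1.0, 0.001, 0.0], [0.001, 1.0, -0.0], [-0.0, -0.0, -1.0]]
ft_force: [-0.8, -0.0, -0.6]
grip_width: 0.0196
time_s: 30.4
position: [0.3914, -0.2334, 0.0777]
tool_rot: [[-1.0, 0.001, -0.0], [0.001, 1.0, 0.0], [0.0, 0.0, -1.0]]
ft_force: [-1.1, -0.3, -0.9]
grip_width: 0.0197
time_s: 30.6
position: [0.3914, -0.2334, 0.0767]
tool_rot: [[-1.0, 0.001, -0.0], [0.001, 1.0, 0.0], [0.0, 0.0, -1.0]]
ft_force: [-0.5, 0.6, -0.9]
grip_width: 0.0197
time_s: 30.8
position: [0.3914, -0.2334, 0.0757]
tool_rot: [[-1.0, 0.001, -0.0], [0.001, 1.0, 0.0], [0.0, 0.0, -1.0]]
ft_force: [-0.5, -0.6, -1.3]
grip_width: 0.0203
```

```bash
python3 -m pendant '[15,0,0,0.02,0,0,0, 15,0,0,0,0,0,0]'; python3 -m pendant '[15,0,0,0.015,0,0,0, 15,0,0,0,0,0,0]'
```

```text
time_s: 31.0
position: [0.3914, -0.2335, 0.0749]
tool_rot: [[-1.0, 0.001, 0.0], [0.001, 1.0, -0.0], [-0.0, -0.0, -1.0]]
ft_force: [-0.6, -0.7, 1.0]
grip_width: 0.0199
time_s: 31.2
position: [0.3915, -0.2335, 0.0749]
tool_rot: [[-1.0, 0.001, 0.0], [0.001, 1.0, -0.001], [-0.001, -0.001, -1.0]]
ft_force: [-2.1, 2.2, 10.8]
grip_width: 0.0198
```

Contact at 74.9 mm against 75 expected. Releasing, rising and backing off toward the base side for a full check.

```bash
python3 -m pendant '[45,0,0,0,0,0,0, 45,0,0,0,0,0,0, 45,0,0,0,0,0,0, 45,0,0,-0.3,0,0,0, 45,0,0,-0.6,0,0,0, 45,0,0,-0.9,0,0,0, 45,0,0,-0.9,0,0,0, 45,0,0,-0.5,0,0,0, 45,0,0,0,0,0,0, 45,0,0,0,0,0,0]'; python3 chk.py 13 .391 -.232 .084 .060 .36 .10
```

```text
time_s: 32.2
position: [0.3913, -0.2333, 0.2337]
tool_rot: [[-1.0, 0.001, -0.0], [0.001, 1.0, 0.0], [0.0, 0.0, -1.0]]
ft_force: [-0.2, -0.0, -0.7]
grip_width: 0.0451
wrist lid [ 0.3908 -0.2327  0.084   0.0637] slope [ 0.0004 -0.0007  0.0637]
side lid [ 0.3912 -0.2319  0.0875  0.0645] slope [0.0019 0.0014 0.0645]
next move [6.340e-01 6.665e+00 1.000e-03] [ 0.3913 -0.2333  0.2337]
```

```bash
python3 -m pendant '[45,0.1,0.8,0,0,0,0, 45,0.1,0.8,0,0,0,0, 45,0.1,0.8,0,0,0,0, 45,0.1,0.8,0,0,0,0, 45,0.1,0.8,0,0,0,0, 45,0.1,0.8,0,0,0,0, 45,0,0.8,0,0,0,0, 45,0,0.8,0,0,0,0, 45,0,0.8,0,0,0,0, 45,0,0.8,0,0,0,0, 45,0,0.8,0,0,0,0, 45,0,0,0,0,0,0]'
python3 - <<'E'
from h import *
tops={}
for n in ("top","side"):
    d=get_image(n); cv2.imwrite(f"pics/{n}14.png",d["frame"][:,:,::-1]); C=cloud(d).reshape(-1,3)
    C0=cloud(dict(np.load(f"pics/{n}0.npz"))).reshape(-1,3)
    for nm,x,y,D,h in (("sst",.6435,.0097,.066,.055),("s",.391,-.232,.084,.06),("l",.6204,-.2258,.102,.065),("st",.5128,-.4294,.12,.07)):
        r=np.hypot(C[:,0]-x,C[:,1]-y)<D/2+.006; b=C[r&(C[:,2]>h-.004)&(C[:,2]<h+.012)]
        (cx,cy),rr=cv2.minEnclosingCircle(b[:,:2].astype(np.float32))
        print(n,nm,np.round([cx,cy,2*rr,np.median(b[:,2])],4))
    for nm,x,y in (("glass",.507,-.117),("stamp",.5115,.125)):
        o=[]
        for c in (C0,C):
            a=c[np.hypot(c[:,0]-x,c[:,1]-y)<.05]; zt=np.nanpercentile(a[:,2],99); o.append(np.r_[np.median(a[a[:,2]>.03],0)[:2],zt].round(4))
        print(n,nm,o)
E
```

```text
time_s: 33.5
position: [0.361, 0.2098, 0.2328]
tool_rot: [[-1.0, -0.004, -0.003], [-0.004, 1.0, 0.0], [0.003, 0.0, -1.0]]
ft_force: [0.8, -0.6, 0.9]
grip_width: 0.0453
top sst [0.6426 0.0099 0.0673 0.0578]
top s [ 0.3895 -0.2317  0.0843  0.0631]
top l [ 0.6197 -0.2256  0.1025  0.0676]
top st [ 0.5128 -0.43    0.1226  0.0728]
top glass [array([ 0.5172, -0.1202,  0.086 ]), array([ 0.5176, -0.1204,  0.0866])]
top stamp [array([0.5093, 0.1251, 0.0716]), array([0.5094, 0.1251, 0.0715])]
side sst [0.6454 0.0078 0.0696 0.0595]
side s [ 0.3909 -0.2328  0.0859  0.0647]
side l [ 0.622  -0.2278  0.1076  0.0697]
side st [ 0.5139 -0.4319  0.1241  0.0747]
side glass [array([ 0.505 , -0.1196,  0.0872]), array([ 0.5047, -0.1198,  0.0865])]
side stamp [array([0.5073, 0.118 , 0.073 ]), array([0.5074, 0.1185, 0.073 ])]
```

View pics/side14.png

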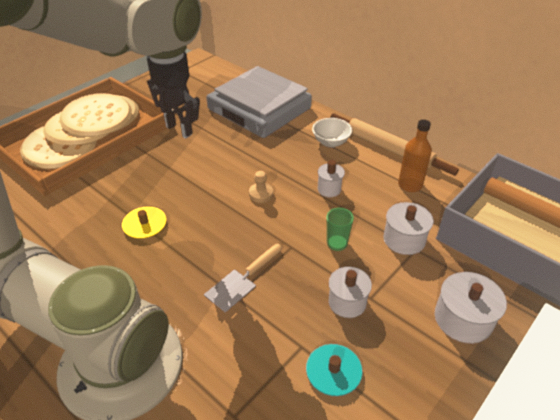

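View pics/top14.png

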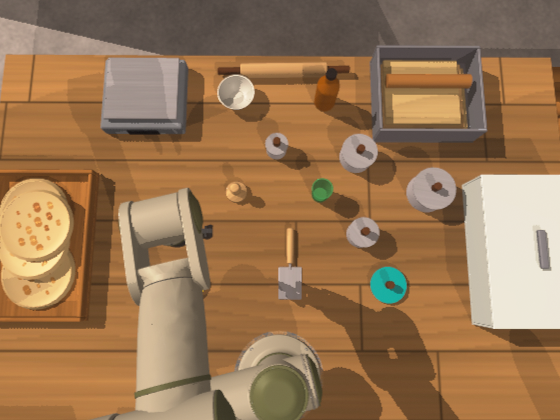

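The final pictures show all four tins lidded: side view (331,180), (350,291), (407,228) and (470,305). The glass (340,228), stamp (261,188) and coloured decoys have not moved. Handing in.

```bash
python3 -c "
from rig import *
print(close_job())"
```

```text
the job is handed in; nothing more can be done
None
```

All four steel lids are on the tins of their own size, and I handed the job in at about 33.6 s on the robot's clock.

- **Seating:** Disc tops in the wrist view were 73.8, 68.7, 63.7 and 58.7 mm from the largest tin to the smallest, against 74, 69, 64 and 59 mm expected. In that view all four discs were level.
- **Centring and forces:** Each lid lay within about 2 mm of where its tin was first measured. Wrist force readings stayed below 12 N.
- **Untouched things:** The glass and stamp measured the same before and after to within 0.6 mm. The yellow and turquoise look-alikes were left alone.
- **Disagreements:** The top and side cameras differed by 1–3 mm throughout, within or near their stated calibration. The side camera showed an apparent slope of up to 0.02 on some discs, which the wrist camera did not. I took that to be the side camera also seeing the disc edge and the tin wall.

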